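Change the crystal model under the viewing stage's clips

ROBOT

A 6-joint arm with a two-finger parallel gripper is mounted at the origin on the work surface. World frame = base frame: x ahead of the robot, y to its left, z up, the work surface at z = 0. Lengths are in m, angles in rad, forces in N, time in s.
With the tool pointing down it reaches from about 0.275 to 0.825 m from the base axis. Payload 5.2 kg.
Tool frame: the origin (TCP) lies midway between the tips of the shut fingers; the grasp point (between the pads) lies 19 mm behind it (grip_point_offset is the distance from the TCP to the grasp point, in m); x points along the fingers, z is the direction in which the jaws open and shut, and the axes are right-handed (so a half turn about x gives the same grasp; the last joint's range is limited). The gripper opens to 93 mm and grips with 3 to 60 N. Pads are 15 mm wide; open, the fingers measure 128 mm over their backs; the gripper's body (75 mm by 188 mm) begins 65 mm behind the grasp point.
Start: joints at [1.115, 0.259, 1.535, -0, 1.348, -0.203], TCP at [0.138, 0.533, 0.219] pointing down, gripper open.
Joint ranges: [-3.14, 3.14], [-0.91, 2.08], [0.19, 2.58], [-1.22, 4.36], [0.22, 2.71], [-3.12, 3.12]. Speed limits (rad/s): [2.57, 2.57, 3.14, 3.14, 3.14, 3.14].

INTERFACE

Orientations are given as a rotation vector (axis times angle).
In Python, from plant import state, capture, finish_job, grip_point_offset gives the robot as it stands.
- The arm moves only by the shell command python3 -m pendant 'ROWS' [FORCE]. ROWS is text: rows parted by semicolons, each of 7 numbers parted by spaces: the turn, a rotation vector about the world's x, y, z in rad, then the shift along the world's x, y, z in cm, then the opening in per cent of the stroke, from 0 (shut) to 100 (fully open). A call has 1 to 10 rows; each row is the pose to reach, as a shift and turn from the pose commanded when the call began; what a row does not reach only later rows make up. A row lasts 1/10 s, in which the tool goes at most 50 mm and 8.59 degrees, less where a joint would pass 70% of its speed; a pose out of reach is approached as far as the arm can. A call with a gripper value outside its range is refused whole. The fingers move at their own pace and stop on an object; FORCE is the grip in N (left out, the last holds). Time passes only in rows, so rows that repeat a pose let the fingers close. It gives the time, the measured TCP pose, the force and the opening at its end, in the units of the state.
- state(): the state, without advancing time (a new reading comes with each control period).
- capture(name): name is "side" or "top"; returns a dict with "frame" (480x640x3 uint8, red, green, blue), "K" (3x3 intrinsics, pixels), "cam_to_world" (4x4, takes a point from camera to world coordinates). Camera axes: x right, y up, looking along -z (the intrinsics and any distortion apply to the point x, -y, -z); pixel columns grow to the right and rows downward; lengths in m; the calibration is good to about 2 mm. A picture is of the moment at which its call begins. There is no depth.
- finish_job(): hands the job in, once; it reports no verdict.
The state is a dict: "clock": time; "joint_pos": joint angles; "qd": joint speeds; "tau": joint torques, N m; "tcp_pos": TCP position; "eef_rot": TCP orientation; "force": force on the tool from outside, world axes, zero at the start; "ft_torque": the same for the moment, N m; "opening": finger opening in m.
Only numpy, scipy, OpenCV 4.12 (cv2) and the standard library are available. Lean on these libraries where they do the work, as an engineer would, in place of code of your own. Each camera call takes 0.05 s, during which the arm holds its last target.

TASK

Bring on the next crystal model: the pointed one goes onto the black viewing stage, lengthwise, with its rear edge pushed fully home under the two clips, the cross goes onto the middle of the round stand, and the cube, which is under the clips now and must be slid forward before it can be lifted, goes onto the middle of the square stand. The long spare stand is free for parking on the way and is left empty at the end; never put a model down on the bench or tip it over, and leave the dish, the flask and the beaker where they are.

Things in the scene. Friction and masses are not known exactly. Their poses are not given: they have to be found in the camera images.
- cube_mid (a point): Crystal model: wooden plinth 64 mm long (along its own x), 40 mm wide (its own y) and 20 mm thick, with a 26 mm cube in white on the middle of its top; about 110 g. The point is the centre of the plinth's wood, 10 mm above its underside; z is up. Same after a half turn. Starts on the viewing stage, its rear end under the clips. Grasp across the 40 mm.
- point_mid (a point): Crystal model: wooden plinth 64 mm long (along its own x), 40 mm wide (its own y) and 20 mm thick, with an upright slim six-sided column, 20 mm across and 36 mm high, ending in a point in white on the middle of its top; about 110 g. The point is the centre of the plinth's wood, 10 mm above its underside; z is up. Same after a half turn. Starts on the round stand. Grasp across the 40 mm.
- cross_mid (a point): Crystal model: wooden plinth 64 mm long (along its own x), 40 mm wide (its own y) and 20 mm thick, with a low flat cross of two 36 mm bars, 12 mm high, at 45 degrees to the sides in white on the middle of its top; about 110 g. The point is the centre of the plinth's wood, 10 mm above its underside; z is up. Same after a half turn. Starts on the square stand. Grasp across the 40 mm.
- stage_home (a point): Fixed black plate 130 x 90 x 12 mm with steel back stop and two clips. Point: on its top, 12 mm above the bench, where a plinth's middle is when home (1 mm off the stop). x runs to the back (stop, clips), front open, z up. Stop face at x +33 mm; clips, 40 mm wide in all, reach out to x +20, undersides 24 mm above the plate. 15 mm or more forward of home a plinth is clear. Folded lens behind, 51 mm high.
- round_top (a point): Fixed dark wooden stand, a disc of 92 mm diameter, 12 mm thick, lying on the bench; the pointed model starts on it, the cross belongs on it. The point is the middle of its top face, 12 mm above the bench; z is up.
- square_top (a point): Fixed dark wooden stand, 84 by 84 mm, 12 mm thick, lying on the bench; the cross starts on it, the cube belongs on it. The point is the middle of its top face, 12 mm above the bench; z is up.
- spare_top (a point): Fixed dark wooden stand, oblong, 116 mm (its x) by 56 mm (its y), 12 mm thick, lying on the bench; empty at the start and at the end, for parking. The point is the middle of its top face, 12 mm above the bench; z is up.
- dish_mid (a point): Bystander: flat round glass dish, 60 mm diameter, 16 mm high. The point is its centre, half-way up. Leave it alone.
- flask_mid (a point): Bystander: conical glass flask, 64 mm diameter at the foot, 82 mm high. The point is its centre, half-way up. Leave it alone.
- beaker_mid (a point): Bystander: white plastic beaker, 56 mm diameter at the rim, 65 mm high. The point is its centre, half-way up. Leave it alone.
There are look-alikes about, which are no part of the job. What is shaped like the part that bears cross_mid but blue or yellow is not meant.

How it is judged:
At the end, for the whole second after the job is handed in: Pointed model on the stage, at most 7 mm short of home, within 10 mm sideways and 8 degrees of straight; cross within 12 mm of the middle of the round stand, cube within 12 mm of the middle of the square stand; all upright, flat on their places, released and at rest (x of point_mid in the frame of stage_home between -0.007 and 0.006 m and y of point_mid in the frame of stage_home between -0.01 and 0.01 m and angle between the x axis of point_mid and the x axis of stage_home, either way round below 0.15 rad and horizontal distance between cross_mid and round_top below 0.012 m and horizontal distance between cube_mid and square_top below 0.012 m and height (world z) of cube_mid between 0.0185 and 0.0255 m and angle between each of cube_mid, point_mid, cross_mid's own z axis and vertical below 0.08 rad and linear speed of each of cube, point, cross below 0.02 m/s and contact force between each of cube, point, cross and the fingers below 0.1 N and height (world z) of point_mid between 0.0185 and 0.0255 m and height (world z) of cross_mid between 0.0185 and 0.0255 m); the robot touches nothing.
It fails at once if a crystal model is put down on the bench or dropped off a stand (height (world z) of any of cube_mid, point_mid, cross_mid below 0.015 m).
It fails at once if a crystal model is tipped over (angle between any of cube_mid, point_mid, cross_mid's own z axis and vertical above 0.6 rad).
It fails at once if the dish, flask or beaker is shifted by more than 20 mm (distance of any of dish_mid, flask_mid, beaker_mid from where it was at the start of the episode above 0.02 m).
It also fails if it takes over 120 s, if anything falls off the work surface, if the arm or the gripper's body presses on something with over 40 N, if the wrist force passes 120 N, or if a joint passes its speed limit or range.

## Working session

There is one attempt and no reset: what is moved stays moved. The work goes in short steps, Python scripts to look and compute and a shell command to move; the robot and the scene stay as the last step left them, time stands still between calls to the robot, and variables do not carry over. Pictures are saved under pics/ and viewed, and the job is handed in when it is done.

```bash
ls; mkdir -p pics; cat > h.py <<'E'
from plant import state, capture, finish_job, grip_point_offset
import numpy as np, cv2
def snap(cam,name):
    c=capture(cam); cv2.imwrite(f'pics/{name}.png',c['frame'][:,:,::-1]); np.savez(f'pics/{name}.npz',**c); return c
def load(name):
    return dict(np.load(f'pics/{name}.npz'))
def ray(c,u,v,z):
    K=c['K'];T=c['cam_to_world']
    d=np.array([(u-K[0,2])/K[0,0],-(v-K[1,2])/K[1,1],-1.]); d=T[:3,:3]@d; o=T[:3,3]
    return o+d*(z-o[2])/d[2]
def proj(c,p):
    K=c['K'];T=c['cam_to_world']; q=T[:3,:3].T@(np.array(p)-T[:3,3]); q=np.array([q[0],-q[1],-q[2]])
    return K[0,0]*q[0]/q[2]+K[0,2],K[1,1]*q[1]/q[2]+K[1,2]
E
python3 - <<'E'
from h import *
for n in('top','side'):
    c=snap(n,n+'0'); print(c.keys(),c['K'],c['cam_to_world'])
print(state(),grip_point_offset)
E
```

```text
pics
dict_keys(['frame', 'K', 'cam_to_world']) [[612.72790791   0.         321.79564161]
 [  0.         612.72790791 236.75582152]
 [  0.           0.           1.        ]] [[ 4.10885775e-04  9.77762242e-01 -2.09716068e-01  2.18284258e-01]
 [-9.99988626e-01  1.39825158e-03  4.55986281e-03  6.23604971e-02]
 [ 4.75169751e-03  2.09711809e-01  9.77751696e-01  1.42804912e+00]
 [ 0.00000000e+00  0.00000000e+00  0.00000000e+00  1.00000000e+00]]
dict_keys(['frame', 'K', 'cam_to_world']) [[611.00816686   0.         312.20711079]
 [  0.         611.00816686 230.11517866]
 [  0.           0.           1.        ]] [[-0.99750049  0.05838932 -0.03979261  0.49304534]
 [-0.07013458 -0.74964194  0.65811709  0.78213328]
 [ 0.0085968   0.65926296  0.75186331  0.89641874]
 [ 0.          0.          0.          1.        ]]
{'clock': 0.1, 'joint_pos': array([ 1.11518021e+00,  2.59267802e-01,  1.53593503e+00, -2.34556346e-05,
        1.34800561e+00, -2.02801525e-01]), 'qd': array([ 0.00235479, -0.00197749, -0.00192026,  0.00045179, -0.0006804 ,
       -0.00027508]), 'tau': array([ 1.68882198e-03, -4.38201320e+01, -2.84645230e+01,  7.22228992e-02,
        3.61803279e-02, -8.72423789e-05]), 'tcp_pos': array([0.13734332, 0.53208232, 0.21791759]), 'eef_rot': array([-1.02179833,  1.31972461,  1.02057699]), 'force': array([-0.74590381,  1.41666171,  0.56244549]), 'ft_torque': array([0.01622429, 0.02422223, 0.02787879]), 'opening': 0.09271916167099076} 0.0188
```

View pics/top0.png

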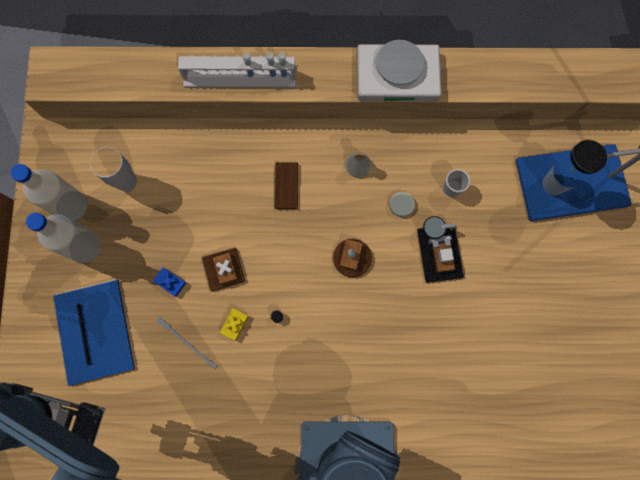

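View pics/side0.png

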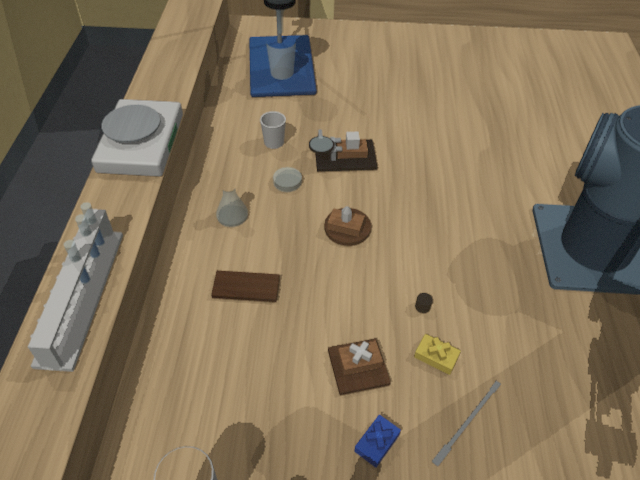

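```bash
python3 - <<'E'
from h import *
a=cv2.imread('pics/top0.png')
def z(x,y,w,h,s): return cv2.resize(a[y:y+h,x:x+w],None,fx=s,fy=s,interpolation=cv2.INTER_CUBIC)
cv2.imwrite('pics/t1.png',np.vstack([np.hstack([z(190,240,66,50,6),z(320,230,66,50,6)]),np.hstack([z(405,210,66,80,6)[:300*2-120],z(258,152,66,80,6)[:480]])])[:800])
b=cv2.imread('pics/side0.png'); a=b
cv2.imwrite('pics/s1.png',np.vstack([np.hstack([z(320,325,80,70,5),z(310,195,80,70,5)]),np.hstack([z(305,120,80,60,5),z(207,260,80,60,5)])])[:800])
E
python3 -c "
import cv2
for n in('t1','s1'):print(cv2.imread('pics/%s.png'%n).shape)"
```

```text
(780, 792, 3)
(650, 800, 3)
```

```bash
python3 - <<'E'
from h import *
a=cv2.imread('pics/top0.png')
def z(x,y,w,h,s): return cv2.resize(a[y:y+h,x:x+w],None,fx=s,fy=s,interpolation=cv2.INTER_CUBIC)
cv2.imwrite('pics/t2.png',np.hstack([z(195,238,60,60,6),z(325,230,60,60,6)]))
cv2.imwrite('pics/t3.png',np.hstack([z(410,210,60,80,6),z(258,146,60,80,6)]))
a=cv2.imread('pics/side0.png')
cv2.imwrite('pics/s2.png',np.vstack([np.hstack([z(320,330,80,65,4),z(310,195,80,65,4)]),np.hstack([z(305,120,80,60,4),z(207,260,80,60,4)])]))
E
```

```text
(no output)
```

View pics/t2.png

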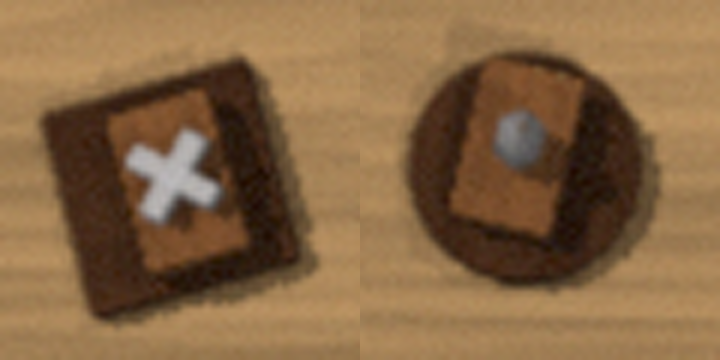

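View pics/t3.png

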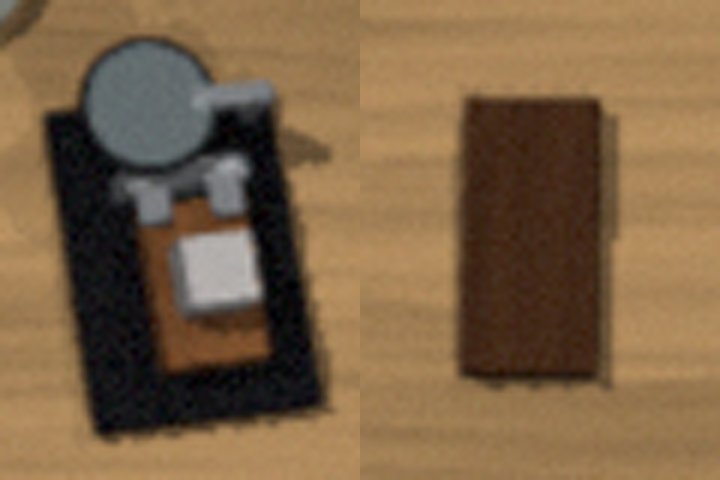

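View pics/s2.png

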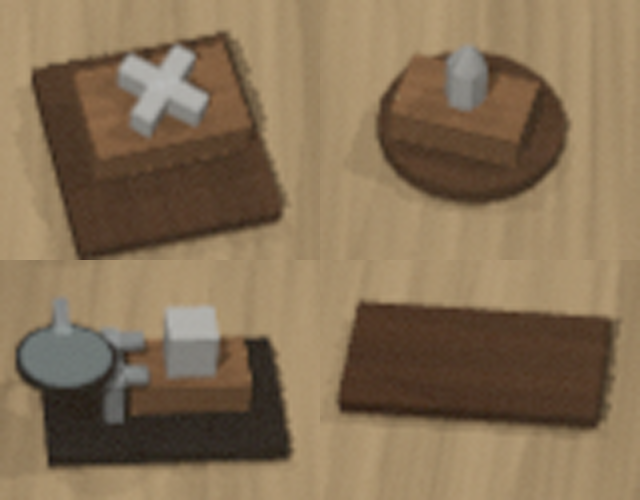

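The wooden plinth with the white cross stands at top pixel (223,268) on the square stand. The look-alikes are blue at (170,282) and yellow at (234,324), so the crop confirms the wooden one as meant. The pointed model is at (352,256) on the round stand, the cube is at (444,256) on the stage under the clips, and the empty spare stand is at (287,186).

```bash
cat > m.py <<'E'
from h import *
from scipy.spatial.transform import Rotation as R
c=load('top0'); s=load('side0')
def pt(cam,x0,y0,f,cx,cy,z): return ray(cam,x0+(cx+.5)/f-.5,y0+(cy+.5)/f-.5,z)[:2]
def rect(name,cam,x0,y0,f,cs,z):
    P=np.array([pt(cam,x0,y0,f,a,b,z) for a,b in cs]); e=np.roll(P,-1,0)-P
    print(name,'mid',P.mean(0).round(4),'sides',(np.linalg.norm(e,axis=1)*1e3).round(),'ang',np.degrees(np.arctan2(e[:,1],e[:,0])).round(1))
def c2(f,l):return [(a/f,b/f) for a,b in l]
rect('square T',c,195,238,6,[(43,115),(243,58),(302,262),(97,318)],.012)
rect('cross T',c,195,238,6,[(106,120),(208,90),(248,245),(147,270)],.032)
rect('point T',c,325,230,6,[(125,57),(225,78),(192,238),(90,213)],.032)
rect('round T',c,325,230,6,[(50,167),(166,52),(282,167),(166,283)],.012)
rect('cube T(front)',c,410,210,6,[(135,202),(243,195),(270,358),(162,370)],.032)
rect('stage T',c,410,210,6,[(47,115),(272,85),(327,402),(97,435)],.012)
rect('clips T tips',c,410,210,6,[(137,223),(172,218),(210,214),(247,208)],.038)
rect('spare T',c,258,146,6,[(465-360,98),(600-360,98),(600-360,377),(460-360,377)],.012)
rect('square S',s,320,330,4,[(33,70),(228,33),(283,217),(78,256)],.012)
rect('cross S',s,320,330,4,[(75,73),(223,37),(252,128),(98,158)],.032)
rect('point S',s,310,195,4,[(415-320,55),(540-320,82),(522-320,143),(390-320,115)],.032)
rect('round S',s,310,195,4,[(378-320,127),(472-320,53),(567-320,127),(472-320,198)],.012)
rect('stage S',s,305,120,4,[(42,340-260),(268,338-260),(290,455-260),(47,463-260)],.012)
rect('spare S',s,207,260,4,[(360-320,303-260),(613-320,318-260),(600-320,420-260),(342-320,408-260)],.012)
st=state(); print(R.from_rotvec(st['eef_rot']).as_matrix().round(3))
E
python3 m.py
```

```text
square T mid [0.445  0.2862] sides [81. 84. 82. 83.] ang [ -73.6 -162.6  105.6   16.9]
cross T mid [0.4444 0.2808] sides [41. 63. 39. 61.] ang [ -73.1 -164.1  104.2   17.1]
point T mid [ 0.4771 -0.0117] sides [40. 64. 40. 63.] ang [-102.1  167.8   76.1  -12.8]
round T mid [ 0.4726 -0.0158] sides [65. 64. 65. 64.] ang [ -44.9 -135.6  135.    44.5]
cube T(front) mid [ 0.4716 -0.2257] sides [42. 64. 42. 66.] ang [ -86.2 -173.2   96.4    6.9]
stage T mid [ 0.4844 -0.2236] sides [ 90. 128.  91. 128.] ang [ -82.2 -172.9   98.2    6.9]
clips T tips mid [ 0.496  -0.2213] sides [14. 15. 15. 43.] ang [-81.7 -83.8 -80.6  97.9]
spare T mid [0.6493 0.1416] sides [ 55. 117.  56. 117.] ang [ -89.9 -179.5   90.1   -0. ]
square S mid [0.4451 0.291 ] sides [84. 85. 83. 84.] ang [-163.6  104.8   15.8  -74.9]
cross S mid [0.4438 0.2827] sides [63. 42. 63. 39.] ang [-160.4  105.8   16.4  -74.1]
point S mid [ 0.4758 -0.0072] sides [62. 41. 64. 41.] ang [ 167.8   78.7  -11.5 -104. ]
round S mid [ 0.472  -0.0081] sides [69. 66. 66. 62.] ang [-129.7  136.1   47.4  -41.4]
stage S mid [ 0.4843 -0.2159] sides [125.  95. 129.  99.] ang [-174.6   97.4    7.3  -84.6]
spare S mid [0.6479 0.1468] sides [115.  56. 113.  58.] ang [-179.8   90.2    1.1  -87.9]
[[-0.001 -0.968  0.25 ]
 [-0.001  0.25   0.968]
 [-1.     0.    -0.002]]
```

```bash
python3 -m pendant '0 0 0.13 10 -20 2 70; 0 0 0.13 15 -30 2 70; 0 0 0.26 18 -40 2 70; 0 0 0.26 20 -45 2 70; 0 0 0.375 23 -50 2 70; 0 0 0.375 33.4 -75.7 2 70; 0 0 0.375 33.4 -75.7 2 70; 0 0 0.375 33.4 -75.7 2 70; 0 0 0.375 33.4 -75.7 2 70; 0 0 0.375 33.4 -75.7 2 70'
```

```text
clock: 1.1
tcp_pos: [0.3395, 0.0801, 0.2341]
eef_rot: [-1.299, 1.148, 1.298]
force: [1.0, 0.8, 0.2]
opening: 0.0651
```

```bash
cat >> h.py <<'E'
from scipy.spatial.transform import Rotation as R
def where():
    s=state(); M=R.from_rotvec(s['eef_rot']).as_matrix()
    print('clk',round(s['clock'],2),'tcp',(s['tcp_pos']*1e3).round(1),'jaw deg',np.degrees(np.arctan2(M[1,2],M[0,2])).round(2),'down',M[:,0].round(3),'F',s['force'].round(1),'open',round(s['opening']*1e3,1)); return s,M
E
python3 -m pendant '0 0 0 13.2 -30 -4 70; 0 0 0 13.2 -30 -4 70; 0 0 0 13.2 -30 -4 70; 0 0 0 13.2 -30 -4 70; 0 0 0 13.2 -30 -4 70; 0 0 0 13.2 -30 -4 70; 0 0 0 13.2 -30 -4 70; 0 0 0 13.2 -30 -4 70;0 0 0 13.2 -30 -4 70;0 0 0 13.2 -30 -4 70'; python3 -c "
from h import *
where()"
```

```text
clock: 2.1
tcp_pos: [0.4709, -0.2168, 0.1939]
eef_rot: [-1.298, 1.148, 1.3]
force: [0.7, 0.4, 0.5]
opening: 0.065
clk 2.1 tcp [ 470.9 -216.8  193.9] jaw deg 97.03 down [-0.001  0.001 -1.   ] F [0.7 0.4 0.5] open 65.0
```

```bash
python3 -m pendant '0 0 0 0.1 -0.7 -5 70; 0 0 0 0.1 -0.7 -10.4 70; 0 0 0 0.1 -0.7 -10.4 70; 0 0 0 0.1 -0.7 -10.4 70'; python3 - <<'E'
from h import *
where()
s=snap('side','side1')
a=s['frame'][90:190,270:410,::-1]
cv2.imwrite('pics/s1a.png',cv2.resize(a,None,fx=5,fy=5,interpolation=cv2.INTER_CUBIC))
E
```

```text
clock: 2.5
tcp_pos: [0.4718, -0.2235, 0.0901]
eef_rot: [-1.297, 1.148, 1.302]
force: [-0.1, -1.1, -0.2]
opening: 0.0651
clk 2.5 tcp [ 471.8 -223.5   90.1] jaw deg 97.07 down [-0.002  0.002 -1.   ] F [-0.1 -1.1 -0.2] open 65.1
```

View pics/s1a.png

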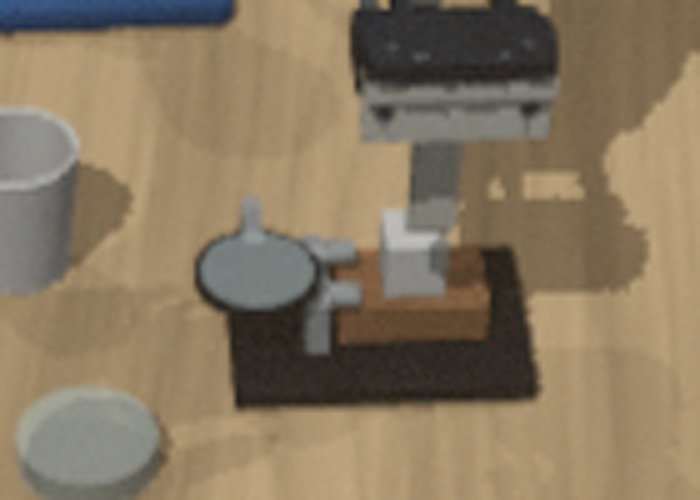

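The near finger hangs above the cube, with its tip at about crop (433,232). I'll check that against the projection of the fingertip.

```bash
python3 - <<'E'
from h import *
s=load('side1')
j=np.array([np.cos(np.radians(97)),np.sin(np.radians(97)),0]);t=np.array([.4718,-.2235,.0901])
for k in(.0325,.05,-.0325):
    u,v=proj(s,t+k*j); print(k,(u+.5-270)*5,(v+.5-90)*5)
for nm,p in(('cube plinth ctr top',(.4718,-.2237,.032)),):
    u,v=proj(s,p); print(nm,(u+.5-270)*5,(v+.5-90)*5)
# near long top edge of plinth & cube base in side view
for a,b in((338,310),(490,303),(490,340),(338,345)):
    print(ray(s,270+a/5-.5,90+b/5-.5,.032 if b<320 else .012).round(4))
E
```

```text
0.0325 425.59894037464545 220.88563993570787
0.05 429.8277606898682 248.92302271289793
-0.0325 410.5536436302256 121.13424063855469
cube plinth ctr top 409.9865969082947 276.88461898070585
[ 0.5017 -0.1999  0.032 ]
[ 0.4374 -0.2096  0.032 ]
[ 0.4358 -0.2085  0.012 ]
[ 0.5009 -0.2001  0.012 ]
```

```bash
python3 -m pendant '0 0 0 0 -0.1 -3.5 70; 0 0 0 0 -0.1 -6 70; 0 0 0 0 -0.1 -7.4 70; 0 0 0 0 -0.1 -7.4 70; 0 0 0 0 -0.1 -7.4 60; 0 0 0 0 -0.1 -7.4 0; 0 0 0 0 -0.1 -7.4 0;0 0 0 0 -0.1 -7.4 0; 0 0 0 0 -0.1 -7.4 0; 0 0 0 0 -0.1 -7.4 0' 15; python3 -c "
from h import *
where()"
```

```text
clock: 3.55
tcp_pos: [0.4732, -0.2265, 0.0172]
eef_rot: [-1.3, 1.149, 1.297]
force: [-0.2, 0.5, 5.8]
opening: 0.0396
clk 3.55 tcp [ 473.2 -226.5   17.2] jaw deg 97.0 down [ 0.002 -0.001 -1.   ] F [-0.2  0.5  5.8] open 39.6
```

```bash
python3 -m pendant '0 0 0 0 0 0.1 0; 0 0 0 -0.6 -0.07 0.1 0; 0 0 0 -1.2 -0.15 0.1 0; 0 0 0 -1.8 -0.22 0.1 0; 0 0 0 -2.4 -0.29 0.1 0; 0 0 0 -3 -0.37 0.1 0; 0 0 0 -3 -0.37 0.1 0; 0 0 0 -3 -0.37 0.1 0' 20; python3 - <<'E'
from h import *
where()
s=snap('side','side2')
a=s['frame'][90:190,270:410,::-1]
cv2.imwrite('pics/s2a.png',cv2.resize(a,None,fx=5,fy=5,interpolation=cv2.INTER_CUBIC))
E
```

```text
clock: 4.35
tcp_pos: [0.4415, -0.2299, 0.0172]
eef_rot: [-1.298, 1.15, 1.3]
force: [-4.9, -1.1, 6.8]
opening: 0.04
clk 4.35 tcp [ 441.5 -229.9   17.2] jaw deg 97.0 down [-0.002 -0.    -1.   ] F [-4.9 -1.1  6.8] open 40.0
```

View pics/s2a.png

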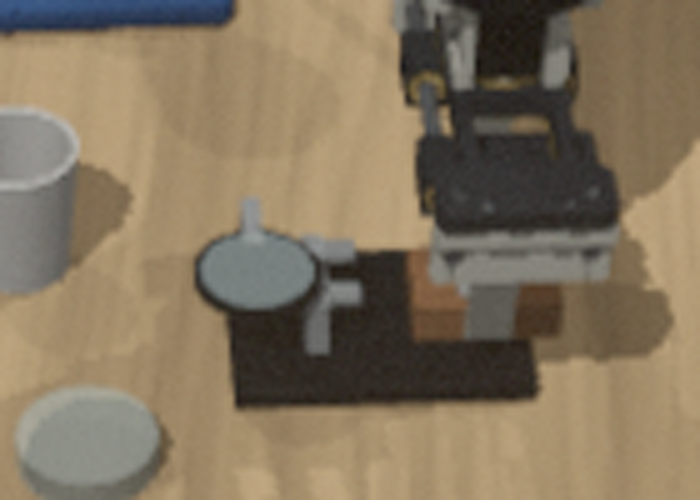

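The plinth's rear end (crop x 410) is well clear of the clip tips (crop x 360), so I can lift it.

```bash
python3 -m pendant '0 0 0 0 0 2 0; 0 0 0 0 0 5 0; 0 0 0 0 0 10 0; 0 0 0 0 0 14 0; 0 0 -0.06 5 8 15 0; 0 0 -0.122 10 18 15 0; 0 0 -0.122 12 22 15 0; 0 0 -0.122 15 27 15 0; 0 0 -0.122 18 32 15 0; 0 0 -0.122 20.7 37.2 15 0' 20; python3 - <<'E'
from h import *
where()
s=snap('side','side3')
a=s['frame'][150:330,150:390,::-1]
cv2.imwrite('pics/s3a.png',cv2.resize(a,None,fx=3,fy=3,interpolation=cv2.INTER_CUBIC))
E
```

```text
clock: 5.4
tcp_pos: [0.5884, 0.0339, 0.1654]
eef_rot: [-1.208, 1.211, 1.211]
force: [0.7, -1.7, -1.7]
opening: 0.0401
clk 5.4 tcp [588.4  33.9 165.4] jaw deg 90.01 down [-0.002  0.    -1.   ] F [ 0.7 -1.7 -1.7] open 40.1
```

View pics/s3a.png

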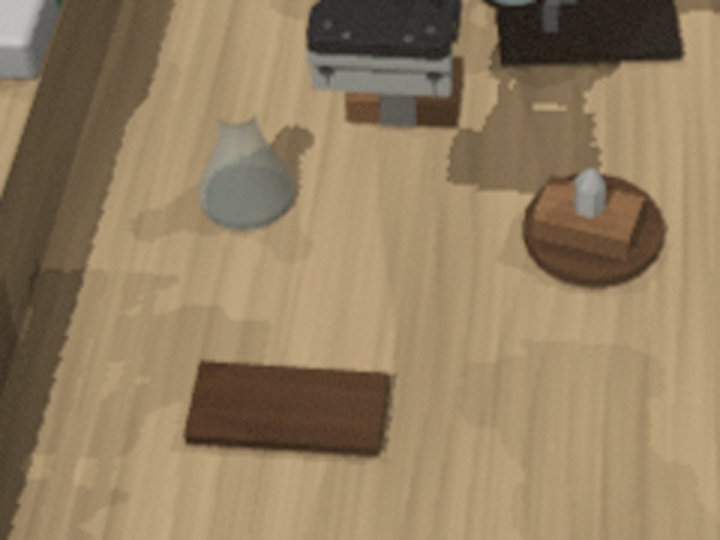

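```bash
python3 -m pendant '0 0 0 3 5 0 0; 0 0 0 5.5 10 0 0; 0 0 0 5.5 10 0 0; 0 0 0 5.5 10 -3 0; 0 0 0 5.5 10 -6 0; 0 0 0 5.5 10 -9 0; 0 0 0 5.5 10 -9 0; 0 0 0 5.5 10 -9 0' 20; python3 - <<'E'
from h import *
where()
s=snap('side','side4')
a=s['frame'][150:330,150:390,::-1]
cv2.imwrite('pics/s4a.png',cv2.resize(a,None,fx=3,fy=3,interpolation=cv2.INTER_CUBIC))
E
```

```text
clock: 6.25
tcp_pos: [0.6428, 0.1312, 0.0758]
eef_rot: [-1.208, 1.211, 1.211]
force: [0.4, -0.5, -1.5]
opening: 0.0394
clk 6.25 tcp [642.8 131.2  75.8] jaw deg 89.99 down [-0.003 -0.    -1.   ] F [ 0.4 -0.5 -1.5] open 39.4
```

View pics/s4a.png

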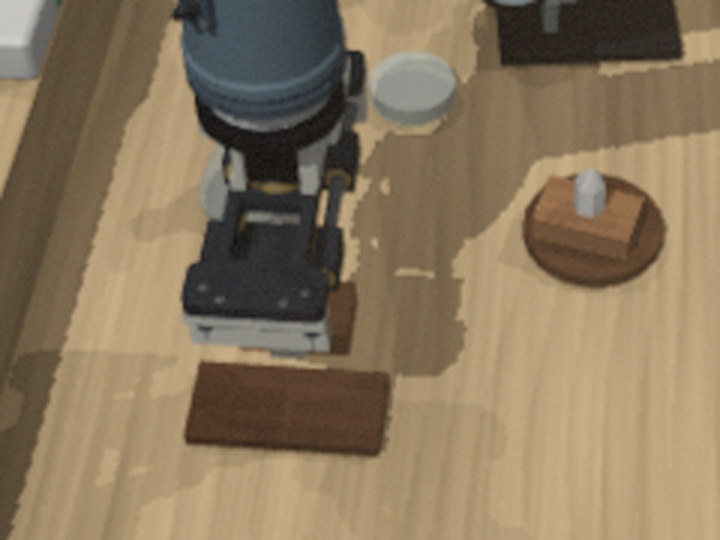

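```bash
python3 -m pendant '0 0 0 0.6 1.2 -1 0; 0 0 0 0.6 1.2 -3 0; 0 0 0 0.6 1.2 -5 0; 0 0 0 0.6 1.2 -5.5 0; 0 0 0 0.6 1.2 -5.7 0; 0 0 0 0.6 1.2 -5.8 0; 0 0 0 0.6 1.2 -5.8 0' 20; python3 - <<'E'
from h import *
where()
s=snap('side','side5')
a=s['frame'][150:330,150:390,::-1]
cv2.imwrite('pics/s5a.png',cv2.resize(a,None,fx=3,fy=3,interpolation=cv2.INTER_CUBIC))
E
```

```text
clock: 7.0
tcp_pos: [0.6504, 0.144, 0.0194]
eef_rot: [-1.21, 1.208, 1.208]
force: [-0.6, 0.2, -0.6]
opening: 0.0398
clk 7.0 tcp [650.4 144.   19.4] jaw deg 90.01 down [ 0.002  0.    -1.   ] F [-0.6  0.2 -0.6] open 39.8
```

View pics/s5a.png

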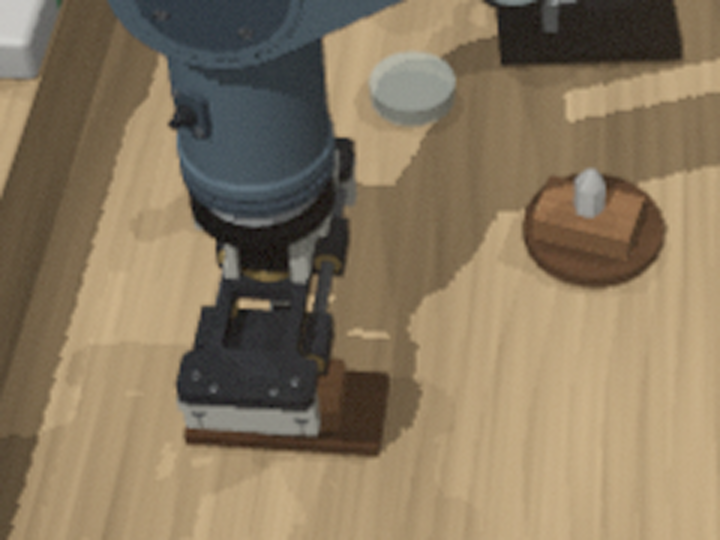

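```bash
python3 -m pendant '0 0 0 0 0 -0.1 0; 0 0 0 0 0 -0.2 0; 0 0 0 0 0 -0.2 0;0 0 0 0 0 -0.2 0' 20; python3 -c "
from h import *
where()"
```

```text
clock: 7.45
tcp_pos: [0.6501, 0.1439, 0.0172]
eef_rot: [-1.21, 1.208, 1.208]
force: [-2.5, 0.9, 4.5]
opening: 0.0395
clk 7.45 tcp [650.1 143.9  17.2] jaw deg 90.01 down [ 0.001  0.    -1.   ] F [-2.5  0.9  4.5] open 39.5
```

```bash
python3 -m pendant '0 0 0 0 0 0 50; 0 0 0 0 0 0 65; 0 0 0 0 0 0 65; 0 0 0 0 0 0 65; 0 0 0 0 0 2 65; 0 0 0 0 0 5 65; 0 0 0 0 0 10 65; 0 0 0 0 0 15 65; 0 0 0 -3 -3 16 65; 0 0 0 -6 -6 16 65'; python3 - <<'E'
from h import *
where()
s=snap('side','side6')
a=s['frame'][150:330,150:390,::-1]
cv2.imwrite('pics/s6a.png',cv2.resize(a,None,fx=3,fy=3,interpolation=cv2.INTER_CUBIC))
E
```

```text
clock: 8.45
tcp_pos: [0.5912, 0.0837, 0.1795]
eef_rot: [-1.214, 1.203, 1.205]
force: [-0.1, -1.1, -0.4]
opening: 0.0607
clk 8.45 tcp [591.2  83.7 179.5] jaw deg 90.12 down [ 0.007 -0.    -1.   ] F [-0.1 -1.1 -0.4] open 60.7
```

View pics/s6a.png

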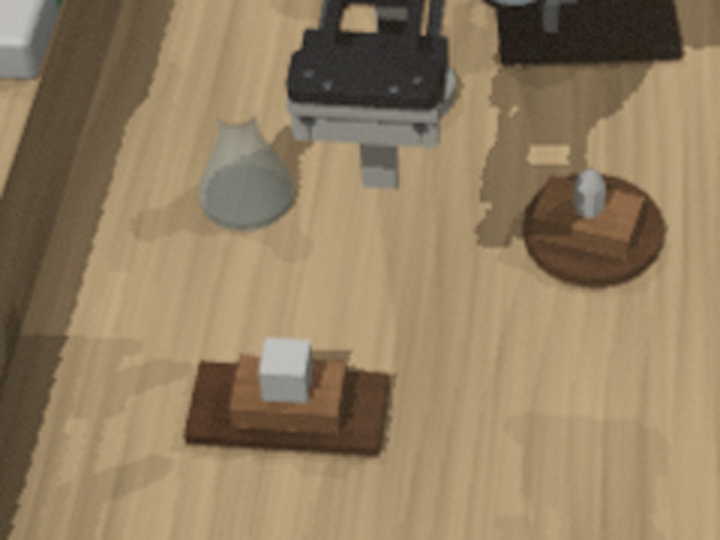

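The cube is parked level in the middle of the spare stand (side crop 290,390). Next is the pointed model.

```bash
python3 -m pendant '0 0 -0.1 -4 -3.5 0 65; 0 0 -0.216 -8 -7 0 65; 0 0 -0.216 -11.4 -9.4 0 65; 0 0 -0.216 -11.4 -9.4 -3 65; 0 0 -0.216 -11.4 -9.4 -6 65; 0 0 -0.216 -11.4 -9.4 -8 65; 0 0 -0.216 -11.4 -9.4 -8 65'; python3 - <<'E'
from h import *
where()
s=snap('side','side7')
a=s['frame'][150:270,290:410,::-1]
a=cv2.resize(a,None,fx=5,fy=5,interpolation=cv2.INTER_CUBIC)
s,M=where()
cv2.imwrite('pics/s7a.png',a)
E
```

```text
clock: 9.2
tcp_pos: [0.4733, -0.0097, 0.0938]
eef_rot: [-1.045, 1.307, 1.053]
force: [-1.0, 1.1, -0.2]
opening: 0.0608
clk 9.2 tcp [473.3  -9.7  93.8] jaw deg 77.61 down [-0.006  0.001 -1.   ] F [-1.   1.1 -0.2] open 60.8
clk 9.25 tcp [474.5  -9.9  95.4] jaw deg 77.62 down [-0.003  0.001 -1.   ] F [0.3 0.5 0.7] open 60.4
```

View pics/s7a.png

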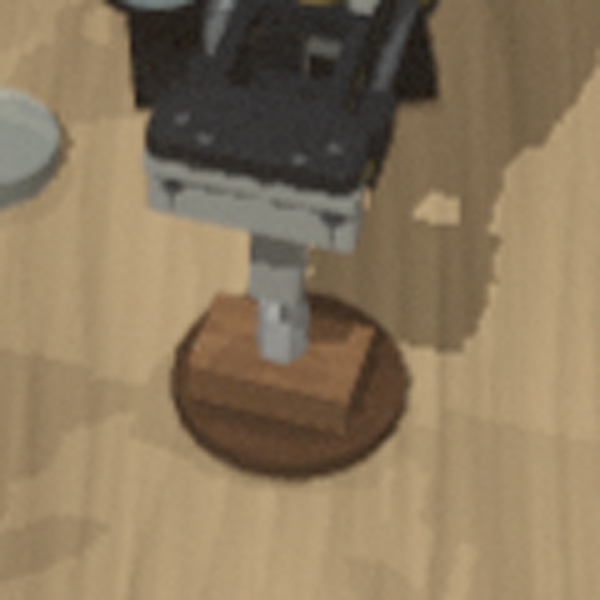

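```bash
python3 -m pendant '0 0 0 0.2 0 -3.5 65; 0 0 0 0.2 0 -6 65; 0 0 0 0.2 0 -7.7 65; 0 0 0 0.2 0 -7.7 65; 0 0 0 0.2 0 -7.7 40; 0 0 0 0.2 0 -7.7 30; 0 0 0 0.2 0 -7.7 30;0 0 0 0.2 0 -7.7 30; 0 0 0 0.2 0 -7.7 30; 0 0 0 0.2 0 -7.7 30' 20; python3 -c "
from h import *
where()"
```

```text
clock: 10.25
tcp_pos: [0.4787, -0.0104, 0.0206]
eef_rot: [-1.05, 1.302, 1.047]
force: [-1.2, -0.1, 6.8]
opening: 0.04
clk 10.25 tcp [478.7 -10.4  20.6] jaw deg 77.64 down [ 0.003 -0.001 -1.   ] F [-1.2 -0.1  6.8] open 40.0
```

```bash
python3 -m pendant '0 0 0 0 0 2 30; 0 0 0 0 0 5 30; 0 0 0 0 0 10 30; 0 0 0.1 -1 -5 10 30; 0 0 0.2 -2 -10 10 30; 0 0 0.338 -3 -15 10 30; 0 0 0.338 -3.8 -20 10 30; 0 0 0.338 -3.8 -21.8 10 30; 0 0 0.338 -3.8 -21.8 10 30; 0 0 0.338 -3.8 -21.8 8 30'; python3 - <<'E'
from h import *
where()
s=snap('side','side8')
a=s['frame'][90:190,270:410,::-1]
cv2.imwrite('pics/s8a.png',cv2.resize(a,None,fx=5,fy=5,interpolation=cv2.INTER_CUBIC))
where()
E
```

```text
clock: 11.25
tcp_pos: [0.4408, -0.2299, 0.1012]
eef_rot: [-1.301, 1.15, 1.293]
force: [0.3, 0.2, -2.5]
opening: 0.0395
clk 11.25 tcp [ 440.8 -229.9  101.2] jaw deg 96.87 down [ 0.004 -0.003 -1.   ] F [ 0.3  0.2 -2.5] open 39.5
clk 11.3 tcp [ 438.4 -227.3   96.9] jaw deg 96.92 down [-0.002  0.002 -1.   ] F [-1.6  0.8 -3.9] open 40.0
```

View pics/s8a.png

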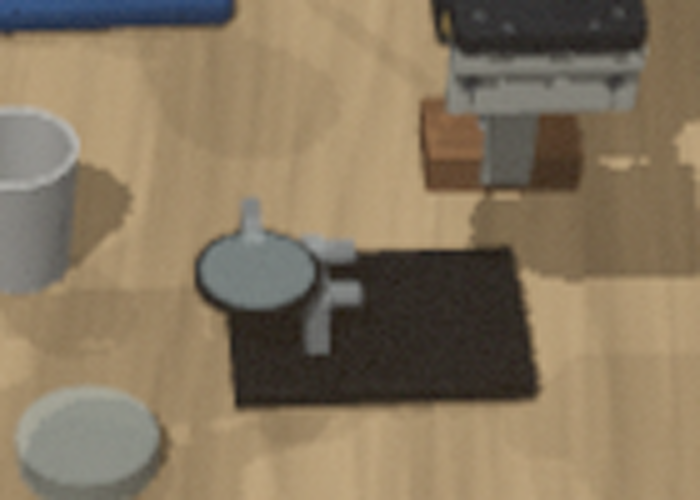

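```bash
python3 -m pendant '0 0 0 0 0 -2.5 30; 0 0 0 0 0 -5 30; 0 0 0 0 0 -6.5 30; 0 0 0 0 0 -7.2 30; 0 0 0 0 0 -7.2 30; 0 0 0 0 0 -7.2 30'; python3 -c "
from h import *
where()"; python3 -m pendant '0 0 0 0 0 -0.15 30;  0 0 0 0 0 -0.15 30'; python3 -c "
from h import *
where()"
```

```text
clock: 11.9
tcp_pos: [0.44, -0.228, 0.028]
eef_rot: [-1.3, 1.149, 1.298]
force: [0.1, -0.4, -0.9]
opening: 0.04
clk 11.9 tcp [ 440. -228.   28.] jaw deg 97.03 down [ 0.001 -0.    -1.   ] F [ 0.1 -0.4 -0.9] open 40.0
clock: 12.1
tcp_pos: [0.44, -0.2284, 0.0264]
eef_rot: [-1.3, 1.149, 1.298]
force: [-0.8, 0.9, -1.2]
opening: 0.0398
clk 12.1 tcp [ 440.  -228.4   26.4] jaw deg 97.01 down [ 0.001 -0.001 -1.   ] F [-0.8  0.9 -1.2] open 39.8
```

```bash
python3 -m pendant '0 0 0 0 0 -0.2 30;  0 0 0 0 0 -0.4 30; 0 0 0 0 0 -0.4 30'; python3 -c "
from h import *
where()"; python3 -m pendant '0 0 0 0 0 -0.1 30;  0 0 0 0 0 -0.1 30'; python3 -c "
from h import *
where()"; python3 -m pendant '0 0 0 0 0 -0.1 30;  0 0 0 0 0 -0.1 30'; python3 -c "
from h import *
where()"
```

```text
clock: 12.4
tcp_pos: [0.4394, -0.228, 0.0215]
eef_rot: [-1.298, 1.149, 1.299]
force: [-0.2, 0.2, -1.1]
opening: 0.0399
clk 12.4 tcp [ 439.4 -228.    21.5] jaw deg 97.0 down [-0.  0. -1.] F [-0.2  0.2 -1.1] open 39.9
clock: 12.6
tcp_pos: [0.4396, -0.2282, 0.0207]
eef_rot: [-1.299, 1.149, 1.299]
force: [-0.8, -0.2, -0.2]
opening: 0.0397
clk 12.6 tcp [ 439.6 -228.2   20.7] jaw deg 96.99 down [-0.  0. -1.] F [-0.8 -0.2 -0.2] open 39.7
clock: 12.8
tcp_pos: [0.4396, -0.2282, 0.0206]
eef_rot: [-1.299, 1.149, 1.299]
force: [-1.5, 1.4, 7.6]
opening: 0.04
clk 12.8 tcp [ 439.6 -228.2   20.6] jaw deg 97.01 down [ 0. -0. -1.] F [-1.5  1.4  7.6] open 40.0
```

```bash
python3 -m pendant '0 0 0 0 0 0.1 30; 0 0 0 0.6 0.07 0.1 30; 0 0 0 1.2 0.15 0.1 30; 0 0 0 1.8 0.22 0.1 30; 0 0 0 2.4 0.29 0.1 30; 0 0 0 2.8 0.34 0.1 30; 0 0 0 2.8 0.34 0.1 30'; python3 - <<'E'
from h import *
where()
s=snap('side','side9')
a=s['frame'][90:190,270:410,::-1]
cv2.imwrite('pics/s9a.png',cv2.resize(a,None,fx=5,fy=5,interpolation=cv2.INTER_CUBIC))
where()
E
```

```text
clock: 13.5
tcp_pos: [0.4683, -0.2247, 0.0207]
eef_rot: [-1.299, 1.149, 1.299]
force: [-1.1, -0.4, -1.4]
opening: 0.0398
clk 13.5 tcp [ 468.3 -224.7   20.7] jaw deg 97.04 down [ 0. -0. -1.] F [-1.1 -0.4 -1.4] open 39.8
clk 13.55 tcp [ 467.9 -224.6   20.7] jaw deg 97.03 down [-0.  0. -1.] F [-0.5  0.6 -1.1] open 40.1
```

View pics/s9a.png

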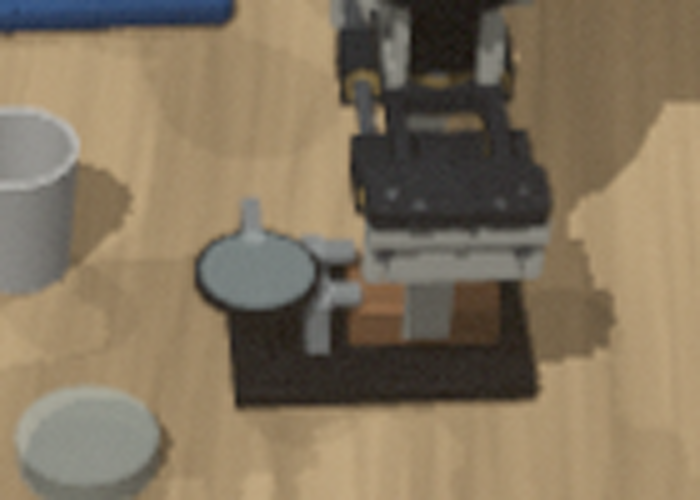

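It is entering under the clips. Its front end is at crop x 502 and the cube's was at 490 when home, so about 5 mm remains.

```bash
W='from h import *;where()'; python3 -m pendant '0 0 0 0.2 0.02 0 30; 0 0 0 0.4 0.05 0 30; 0 0 0 0.4 0.05 0 30'; python3 -c "$W"; python3 -m pendant '0 0 0 0.1 0.01 0 30; 0 0 0 0.1 0.01 0 30';python3 -c "$W"; python3 -m pendant '0 0 0 0.1 0.01 0 30; 0 0 0 0.1 0.01 0 30';python3 -c "$W"
```

```text
clock: 13.85
tcp_pos: [0.4718, -0.2243, 0.0208]
eef_rot: [-1.299, 1.149, 1.298]
force: [0.4, 0.2, -1.3]
opening: 0.0398
clk 13.85 tcp [ 471.8 -224.3   20.8] jaw deg 97.0 down [ 0. -0. -1.] F [ 0.4  0.2 -1.3] open 39.8
clock: 14.05
tcp_pos: [0.4726, -0.2242, 0.0208]
eef_rot: [-1.299, 1.149, 1.299]
force: [0.4, -0.0, -1.0]
opening: 0.0394
clk 14.05 tcp [ 472.6 -224.2   20.8] jaw deg 97.0 down [ 0.  0. -1.] F [ 0.4 -0.  -1. ] open 39.4
clock: 14.25
tcp_pos: [0.4737, -0.2241, 0.0208]
eef_rot: [-1.299, 1.149, 1.299]
force: [0.8, -1.0, -0.8]
opening: 0.0398
clk 14.25 tcp [ 473.7 -224.1   20.8] jaw deg 97.0 down [ 0. -0. -1.] F [ 0.8 -1.  -0.8] open 39.8
```

```bash
W='from h import *;where()'; for i in 1; do python3 -m pendant '0 0 0 0.1 0.01 0 30; 0 0 0 0.1 0.01 0 30';python3 -c "$W"; python3 -m pendant '0 0 0 0.1 0.01 0 30; 0 0 0 0.1 0.01 0 30' ;python3 -c "$W";python3 -m pendant '0 0 0 0.1 0.01 0 30; 0 0 0 0.1 0.01 0 30' ;python3 -c "$W"; done | grep clk
```

```text
clk 14.45 tcp [ 474.7 -224.    20.8] jaw deg 97.0 down [ 0. -0. -1.] F [ 0.3  0.1 -1.5] open 39.4
clk 14.65 tcp [ 475.7 -223.9   20.8] jaw deg 97.0 down [ 0. -0. -1.] F [ 0.7 -0.1 -1.2] open 39.7
clk 14.85 tcp [ 476.7 -223.8   20.8] jaw deg 97.0 down [ 0. -0. -1.] F [ 0.2 -0.2 -1.5] open 39.6
```

```bash
W='from h import *;where()'; (python3 -m pendant '0 0 0 0.1 0.01 0 30; 0 0 0 0.1 0.01 0 30';python3 -c "$W"; python3 -m pendant '0 0 0 0.1 0.01 0 30; 0 0 0 0.1 0.01 0 30' ;python3 -c "$W";python3 -m pendant '0 0 0 0.1 0.01 0 30; 0 0 0 0.1 0.01 0 30' ;python3 -c "$W" )| grep clk;  python3 - <<'E'
from h import *
s=snap('side','side10')
a=s['frame'][90:190,270:410,::-1]
cv2.imwrite('pics/s10a.png',cv2.resize(a,None,fx=5,fy=5,interpolation=cv2.INTER_CUBIC))
where()
E
```

```text
clk 15.05 tcp [ 477.3 -223.6   20.7] jaw deg 97.02 down [-0.001  0.    -1.   ] F [-1.  -0.3 -0.7] open 39.7
clk 15.25 tcp [ 477.3 -223.7   20.6] jaw deg 97.04 down [-0.002  0.    -1.   ] F [-5.4 -1.5  1.1] open 39.5
clk 15.45 tcp [ 477.4 -223.6   20.6] jaw deg 97.06 down [-0.004  0.    -1.   ] F [-9.2 -2.4  2.4] open 39.8
clk 15.5 tcp [ 477.4 -223.6   20.6] jaw deg 97.05 down [-0.004  0.    -1.   ] F [-9.  -3.1  3. ] open 39.7
```

View pics/s10a.png

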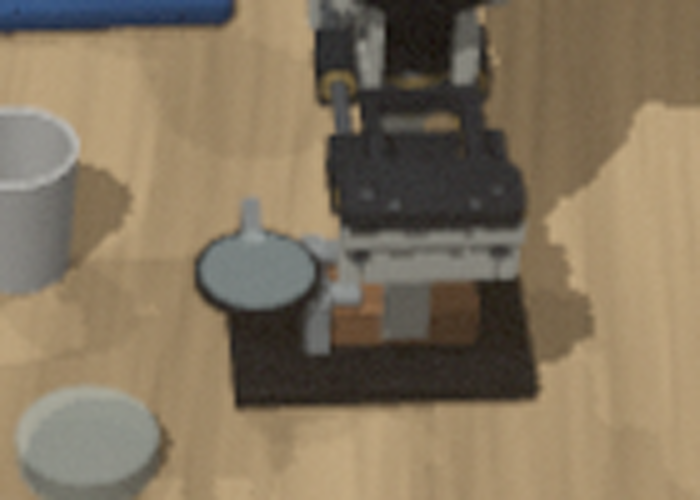

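The plinth is against the stop (9 N push-back, x no longer moves). I'll relieve the push, settle it down and release.

```bash
python3 -m pendant '0 0 0 -0.2 -0.02 0 30; 0 0 0 -0.2 -0.02 -0.1 30; 0 0 0 -0.2 -0.02 -0.1 30'; python3 -c "
from h import *
where()";  python3 -m pendant '0 0 0 0 0 0 45; 0 0 0 0 0 0 65; 0 0 0 0 0 0 65; 0 0 0 0 0 0 65; 0 0 0 0 0 2 65; 0 0 0 0 0 5 65; 0 0 0 0 0 10 65; 0 0 0 0 0 13 65; 0 0 0 -2 5 13 65; 0 0 0 -2 10 13 65'; python3 - <<'E'
from h import *
where()
s=snap('side','side11')
a=s['frame'][90:190,270:410,::-1]
cv2.imwrite('pics/s11a.png',cv2.resize(a,None,fx=5,fy=5,interpolation=cv2.INTER_CUBIC))
E
```

```text
clock: 15.8
tcp_pos: [0.4772, -0.2237, 0.0206]
eef_rot: [-1.299, 1.149, 1.299]
force: [-4.4, 1.0, 8.5]
opening: 0.0398
clk 15.8 tcp [ 477.2 -223.7   20.6] jaw deg 97.01 down [-0. -0. -1.] F [-4.4  1.   8.5] open 39.8
clock: 16.8
tcp_pos: [0.4572, -0.1275, 0.1508]
eef_rot: [-1.298, 1.15, 1.294]
force: [-0.4, 0.3, 0.5]
opening: 0.0602
clk 16.8 tcp [ 457.2 -127.5  150.8] jaw deg 96.81 down [ 0.002 -0.001 -1.   ] F [-0.4  0.3  0.5] open 60.2
```

View pics/s11a.png

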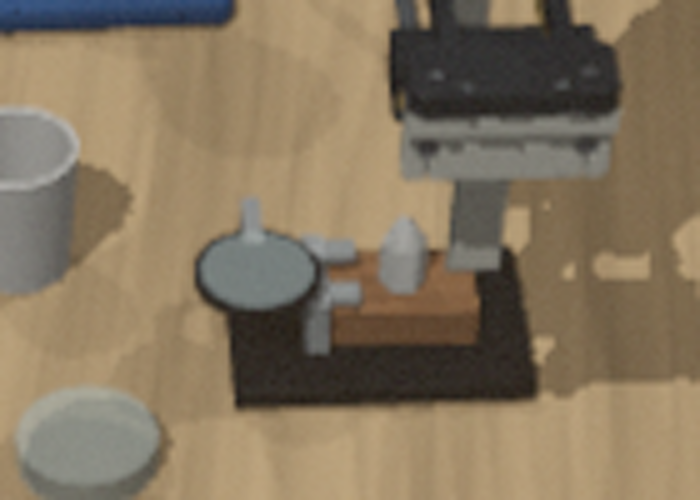

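Pointed model: upright, flat, its rear under both clips (side crop 405,300). The cross is next.

```bash
python3 -m pendant '0 0 0.05 0 5 0 65; 0 0 0.1 0 10 0 65; 0 0 0.175 -0.5 15 0 65; 0 0 0.175 -1 20 0 65; 0 0 0.175 -1.3 25 0 65; 0 0 0.175 -1.3 30 0 65; 0 0 0.175 -1.3 35 0 65; 0 0 0.175 -1.3 40.8 -2 65; 0 0 0.175 -1.3 40.8 -5 65; 0 0 0.175 -1.3 40.8 -5 65'; python3 -m pendant '0 0 0 0 0 0 65; 0 0 0 0 0 0 65'; python3 - <<'E'
from h import *
where()
s=snap('side','side12')
where()
a=s['frame'][280:400,290:430,::-1]
cv2.imwrite('pics/s12a.png',cv2.resize(a,None,fx=5,fy=5,interpolation=cv2.INTER_CUBIC))
E
```

```text
clock: 17.85
tcp_pos: [0.4414, 0.2818, 0.0959]
eef_rot: [-1.425, 1.058, 1.433]
force: [-0.1, -0.9, -0.5]
opening: 0.0605
clock: 18.05
tcp_pos: [0.4456, 0.28, 0.1009]
eef_rot: [-1.425, 1.053, 1.423]
force: [0.6, -0.5, -0.1]
opening: 0.0607
clk 18.05 tcp [445.6 280.  100.9] jaw deg 106.97 down [ 0.001  0.    -1.   ] F [ 0.6 -0.5 -0.1] open 60.7
clk 18.1 tcp [445.9 280.  101.2] jaw deg 106.95 down [ 0.002  0.001 -1.   ] F [-1.  -0.4 -0. ] open 60.4
```

View pics/s12a.png

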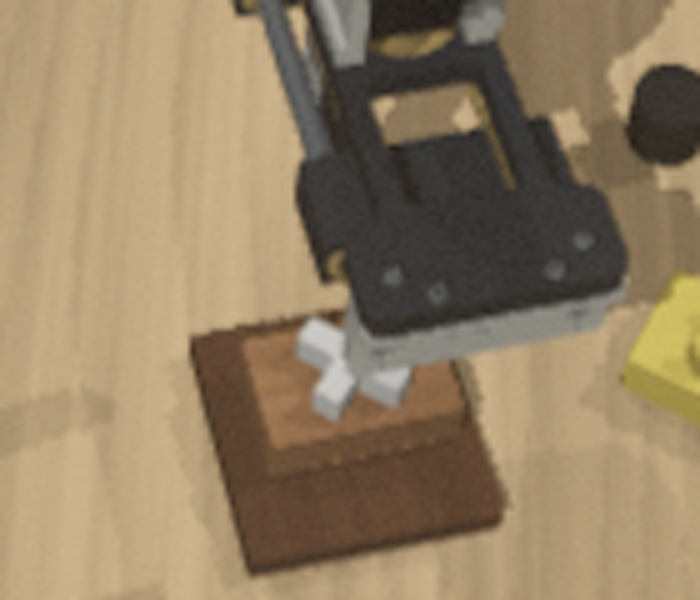

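```bash
python3 -m pendant '0 0 0 -0.1 0.1 -3.5 65; 0 0 0 -0.1 0.1 -6 65; 0 0 0 -0.1 0.1 -8 65; 0 0 0 -0.1 0.1 -8.2 65; 0 0 0 -0.1 0.1 -8.2 65; 0 0 0 -0.1 0.1 -8.2 40; 0 0 0 -0.1 0.1 -8.2 30;0 0 0 -0.1 0.1 -8.2 30; 0 0 0 -0.1 0.1 -8.2 30; 0 0 0 -0.1 0.1 -8.2 30' 20; python3 -c "
from h import *
where()"
```

```text
clock: 19.1
tcp_pos: [0.4444, 0.282, 0.0188]
eef_rot: [-1.426, 1.052, 1.423]
force: [0.0, -1.8, 6.1]
opening: 0.0397
clk 19.1 tcp [444.4 282.   18.8] jaw deg 107.04 down [ 0.002  0.    -1.   ] F [ 0.  -1.8  6.1] open 39.7
```

```bash
python3 -m pendant '0 0 0 0 0 2 30; 0 0 0 0 0 5 30; 0 0 0 0 0 10 30; 0 0 0 0 0 12 30; 0 0 0 0 0 12 30'; python3 - <<'E'
from h import *
where()
snap('side','side13'); c=snap('top','top13')
E
```

```text
clock: 19.6
tcp_pos: [0.4458, 0.2827, 0.1413]
eef_rot: [-1.427, 1.047, 1.42]
force: [-0.2, -1.0, 0.1]
opening: 0.0405
clk 19.6 tcp [445.8 282.7 141.3] jaw deg 107.05 down [ 0.007  0.003 -1.   ] F [-0.2 -1.   0.1] open 40.5
```

View pics/top13.png

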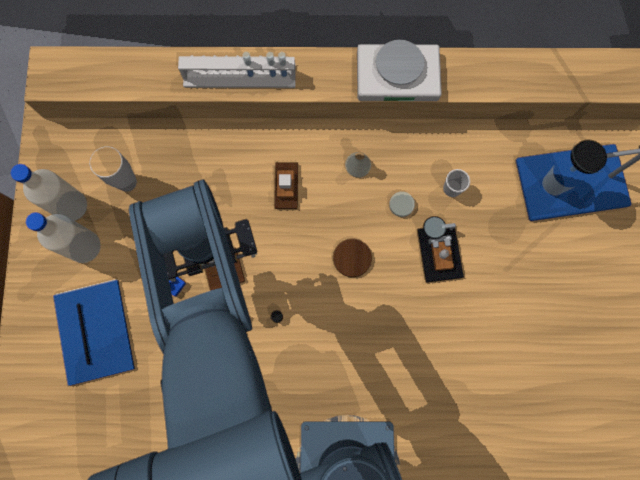

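View pics/side13.png

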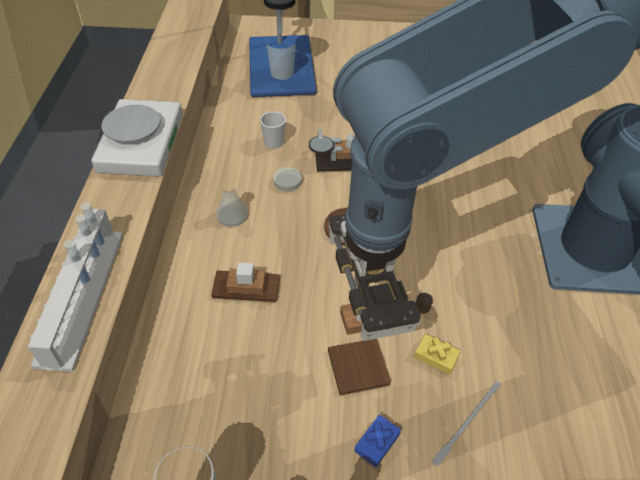

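The top view shows the empty disc clearly at (352,258). The pointed model is on the stage at (443,255), and the square stand is now empty. I'll fit the disc and check the stage.

```bash
python3 - <<'E'
from h import *
c=load('top13'); f=c['frame'].astype(int)
m=np.zeros(f.shape[:2],np.uint8); r=f[230:290,320:385]; 
m[230:290,320:385]=((r[:,:,0]<115)).astype(np.uint8)
n,l,st,ce=cv2.connectedComponentsWithStats(m); k=l[258,352]; print(st[k],ce[k])
cn,_=cv2.findContours((l==k).astype(np.uint8),0,cv2.CHAIN_APPROX_NONE); e=cv2.fitEllipse(cn[0]);print(e, ray(c,*e[0],.012),'centroid',ray(c,*ce[k],.012))
th=np.linspace(0,2*np.pi,60)
# model: union silhouette of disc at z=.012 and z=0 -> fit centre
from scipy.optimize import minimize
def sil(x,y):
    P=[proj(c,(x+.046*np.cos(t),y+.046*np.sin(t),z)) for z in(0,.012) for t in th]
    h=cv2.convexHull((np.array(P)*16).astype(np.int32)); q=np.zeros((480*1,640),np.uint8)
    cv2.fillConvexPoly(q,h,255,cv2.LINE_AA,4); return q/255.
best=min((np.abs(sil(x,y)-(l==k)).sum(),x,y) for x in np.arange(.465,.482,.001) for y in np.arange(-.022,-.004,.001)); print(best)
a=f[150:290,250:480].astype(np.uint8)[:,:,::-1]
a=cv2.resize(f[205:290,405:475].astype(np.uint8)[:,:,::-1],None,fx=7,fy=7,interpolation=cv2.INTER_CUBIC)
cv2.imwrite('pics/t13a.png',a)
E
```

```text
[ 333  239   41   39 1235] [352.76437247 258.12469636]
((352.7637023925781, 258.1171569824219), (37.5724983215332, 40.096435546875), 118.91957092285156) [ 0.47084568 -0.01693719  0.012     ] centroid [ 0.47082772 -0.01693858  0.012     ]
(np.float64(87.53725490196078), np.float64(0.47200000000000003), np.float64(-0.016999999999999994))
```

View pics/t13a.png

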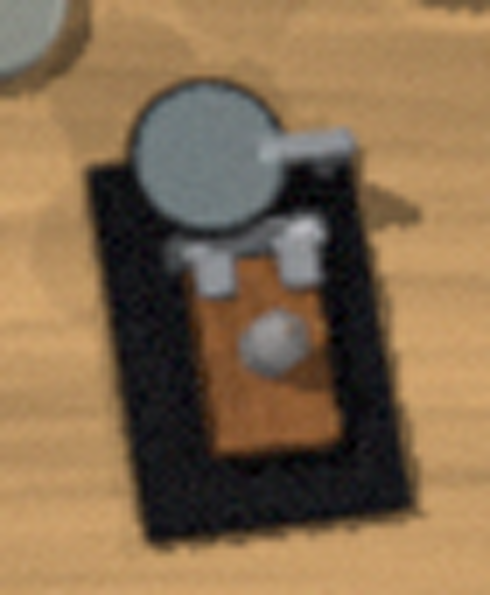

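```bash
python3 -m pendant '0 0 0 0.5 -5 0 30; 0 0 0 1 -10 0 30; 0 0 0 1.5 -15 0 30; 0 0 0 2 -20 0 30; 0 0 0 2.8 -25 0 30; 0 0 0 2.8 -29.7 0 30; 0 0 0 2.8 -29.7 -2 30; 0 0 0 2.8 -29.7 -5 30; 0 0 0 2.8 -29.7 -8 30; 0 0 0 2.8 -29.7 -8 30';python3 -m pendant '0 0 0 0 0 0 30; 0 0 0 0 0 0 30'; python3 - <<'E'
from h import *
where()
s=snap('side','side14')
where()
a=s['frame'][150:270,290:410,::-1]
cv2.imwrite('pics/s14a.png',cv2.resize(a,None,fx=5,fy=5,interpolation=cv2.INTER_CUBIC))
E
```

```text
clock: 20.7
tcp_pos: [0.4667, -0.0143, 0.0527]
eef_rot: [-1.415, 1.059, 1.435]
force: [-0.9, 0.4, -1.0]
opening: 0.0398
clock: 20.9
tcp_pos: [0.4722, -0.0152, 0.0584]
eef_rot: [-1.425, 1.053, 1.424]
force: [0.9, -0.6, -0.0]
opening: 0.0398
clk 20.9 tcp [472.2 -15.2  58.4] jaw deg 107.05 down [ 0.001 -0.    -1.   ] F [ 0.9 -0.6 -0. ] open 39.8
clk 20.95 tcp [472.5 -15.3  58.8] jaw deg 107.05 down [ 0.002 -0.    -1.   ] F [-0.3  0.2 -0.4] open 39.8
```

View pics/s14a.png

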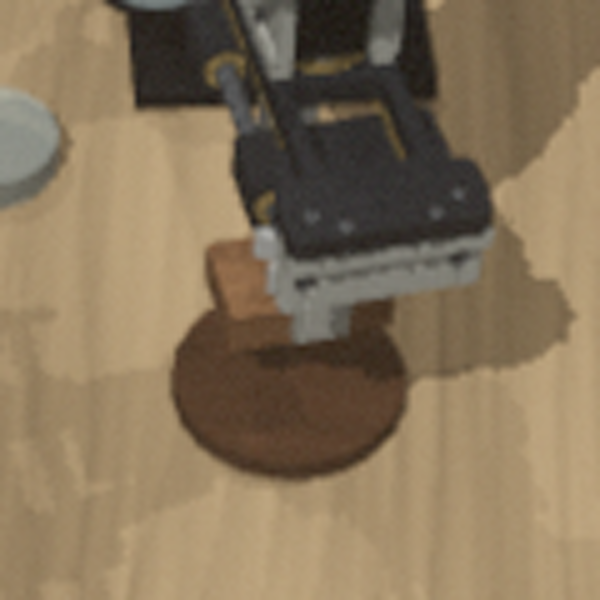

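```bash
W='from h import *;where()'; python3 -m pendant '0 0 0 0 0 -2 30; 0 0 0 0 0 -3.2 30; 0 0 0 0 0 -3.7 30; 0 0 0 0 0 -3.7 30; 0 0 0 0 0 -3.7 30'; python3 -c "$W"; python3 -m pendant '0 0 0 0 0 -0.1 30; 0 0 0 0 0 -0.1 30'; python3 -c "$W"; python3 -m pendant '0 0 0 0 0 -0.1 30; 0 0 0 0 0 -0.1 30'; python3 -c "$W"
```

```text
clock: 21.45
tcp_pos: [0.4724, -0.0153, 0.0217]
eef_rot: [-1.426, 1.053, 1.423]
force: [0.1, -0.1, -0.6]
opening: 0.0396
clk 21.45 tcp [472.4 -15.3  21.7] jaw deg 107.04 down [ 0.002 -0.    -1.   ] F [ 0.1 -0.1 -0.6] open 39.6
clock: 21.65
tcp_pos: [0.4721, -0.0154, 0.0203]
eef_rot: [-1.426, 1.053, 1.424]
force: [0.1, -0.0, -0.3]
opening: 0.0398
clk 21.65 tcp [472.1 -15.4  20.3] jaw deg 107.03 down [ 0.001 -0.    -1.   ] F [ 0.1 -0.  -0.3] open 39.8
clock: 21.85
tcp_pos: [0.4717, -0.0153, 0.0189]
eef_rot: [-1.425, 1.054, 1.424]
force: [0.3, -0.1, -1.0]
opening: 0.0398
clk 21.85 tcp [471.7 -15.3  18.9] jaw deg 107.03 down [ 0. -0. -1.] F [ 0.3 -0.1 -1. ] open 39.8
```

```bash
W='from h import *;where()';  python3 -m pendant '0 0 0 0 0 -0.1 30; 0 0 0 0 0 -0.1 30'; python3 -c "$W"
```

```text
clock: 22.05
tcp_pos: [0.4717, -0.0153, 0.0188]
eef_rot: [-1.425, 1.054, 1.424]
force: [-3.5, 0.7, 11.6]
opening: 0.0397
clk 22.05 tcp [471.7 -15.3  18.8] jaw deg 107.04 down [ 0. -0. -1.] F [-3.5  0.7 11.6] open 39.7
```

```bash
python3 -m pendant '0 0 0 0 0 0 45; 0 0 0 0 0 0 65; 0 0 0 0 0 0 65; 0 0 0 0 0 0 65; 0 0 0 0 0 2 65; 0 0 0 0 0 5 65; 0 0 0 0 0 10 65; 0 0 0 0 0 12 65; 0 0 -0.1 4 4 12 65; 0 0 -0.2 8 8 12 65'; python3 -m pendant '0 0 -0.1 4 3 0 65; 0 0 -0.1 8 7 0 65; 0 0 -0.1 9.5 7.5 0 65;  0 0 -0.1 9.5 7.5 0 65; 0 0 -0.1 9.5 7.5 -3 65; 0 0 -0.1 9.5 7.5 -5 65; 0 0 -0.1 9.5 7.5 -5 65; 0 0 -0.1 9.5 7.5 -5 65'; python3 - <<'E'
from h import *
where()
s=snap('side','side15')
where()
a=s['frame'][170:330,180:400,::-1]
cv2.imwrite('pics/s15a.png',cv2.resize(a,None,fx=3.5,fy=3.5,interpolation=cv2.INTER_CUBIC))
E
```

```text
clock: 23.05
tcp_pos: [0.5438, 0.0553, 0.1394]
eef_rot: [-1.277, 1.164, 1.273]
force: [1.2, -0.9, -0.0]
opening: 0.0606
clock: 23.85
tcp_pos: [0.6366, 0.1298, 0.0879]
eef_rot: [-1.206, 1.212, 1.207]
force: [1.1, 0.1, 0.3]
opening: 0.0604
clk 23.85 tcp [636.6 129.8  87.9] jaw deg 89.8 down [-0.001 -0.    -1.   ] F [1.1 0.1 0.3] open 60.4
clk 23.9 tcp [637.5 129.9  88.8] jaw deg 89.8 down [ 0.001 -0.    -1.   ] F [ 0.8  0.8 -0.1] open 60.6
```

View pics/s15a.png

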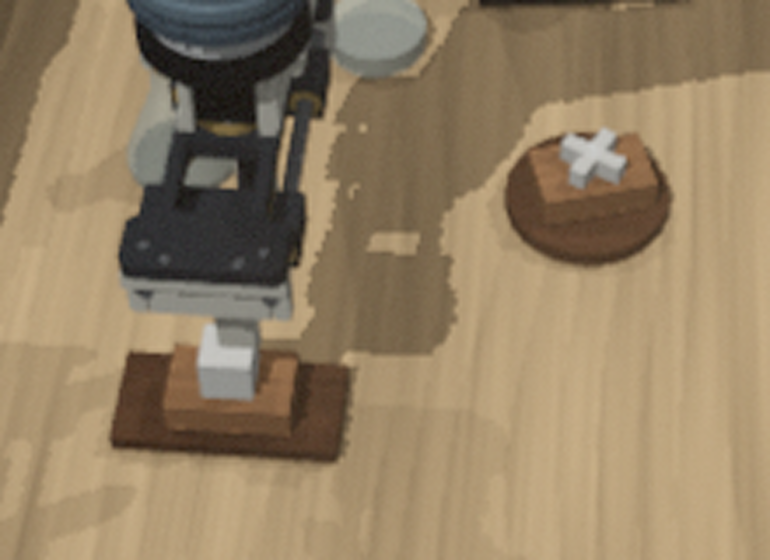

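The cross lies flat in the middle of the round stand (side crop 592,165). Next I grasp the cube.

```bash
python3 -m pendant '0 0 0 1.2 1.4 0 65; 0 0 0 1.2 1.4 0 65;0 0 0 1.2 1.4 0 65';python3 -c "
from h import *
where()"; python3 -m pendant '0 0 0 0 0 -3.5 65; 0 0 0 0 0 -6 65; 0 0 0 0 0 -7 65;  0 0 0 0 0 -7 65; 0 0 0 0 0 -7 40; 0 0 0 0 0 -7 30;0 0 0 0 0 -7 30; 0 0 0 0 0 -7 30; 0 0 0 0 0 -7 30' 20; python3 -c "
from h import *
where()"
```

```text
clock: 24.2
tcp_pos: [0.6498, 0.1443, 0.089]
eef_rot: [-1.209, 1.209, 1.206]
force: [-0.5, 0.7, -0.1]
opening: 0.0606
clk 24.2 tcp [649.8 144.3  89. ] jaw deg 89.87 down [ 0.002 -0.    -1.   ] F [-0.5  0.7 -0.1] open 60.6
clock: 25.1
tcp_pos: [0.6503, 0.1445, 0.0193]
eef_rot: [-1.208, 1.209, 1.205]
force: [-0.5, -0.2, 6.7]
opening: 0.04
clk 25.1 tcp [650.3 144.5  19.3] jaw deg 89.84 down [ 0.002  0.    -1.   ] F [-0.5 -0.2  6.7] open 40.0
```

```bash
python3 -m pendant '0 0 0 0 0 2 30; 0 0 0 0 0 5 30; 0 0 0 0 0 10 30; 0 0 0 0 0 12 30; 0 0 0.1 -4 3 12 30; 0 0 0.2 -8 6 12 30; 0 0 0.297 -12 9 12 30; 0 0 0.297 -16 12 12 30; 0 0 0.297 -20.4 14.3 12 30; 0 0 0.297 -20.4 14.3 12 30'; python3 -m pendant '0 0 0 0 0 0 30; 0 0 0 0 0 0 30; 0 0 0 0 0 0 30'; python3 -c "
from h import *
where()"
```

```text
clock: 26.1
tcp_pos: [0.4388, 0.2897, 0.1374]
eef_rot: [-1.423, 1.056, 1.43]
force: [0.0, -0.0, -2.4]
opening: 0.0398
clock: 26.4
tcp_pos: [0.4467, 0.2869, 0.1378]
eef_rot: [-1.422, 1.056, 1.421]
force: [1.0, -0.0, -0.9]
opening: 0.0395
clk 26.4 tcp [446.7 286.9 137.8] jaw deg 106.77 down [ 0.001 -0.    -1.   ] F [ 1.  -0.  -0.9] open 39.5
```

```bash
python3 -m pendant '0 0 0 0 0 -4 30; 0 0 0 0 0 -7 30; 0 0 0 0 0 -9 30; 0 0 0 0 0 -9 30;0 0 0 0 0 -9 30'; python3 - <<'E'
from h import *
where()
s=snap('side','side16')
a=s['frame'][280:400,290:430,::-1]
cv2.imwrite('pics/s16a.png',cv2.resize(a,None,fx=5,fy=5,interpolation=cv2.INTER_CUBIC))
E
```

```text
clock: 26.9
tcp_pos: [0.4463, 0.2869, 0.0478]
eef_rot: [-1.421, 1.057, 1.422]
force: [0.4, 0.2, -1.5]
opening: 0.0398
clk 26.9 tcp [446.3 286.9  47.8] jaw deg 106.78 down [-0. -0. -1.] F [ 0.4  0.2 -1.5] open 39.8
```

View pics/s16a.png

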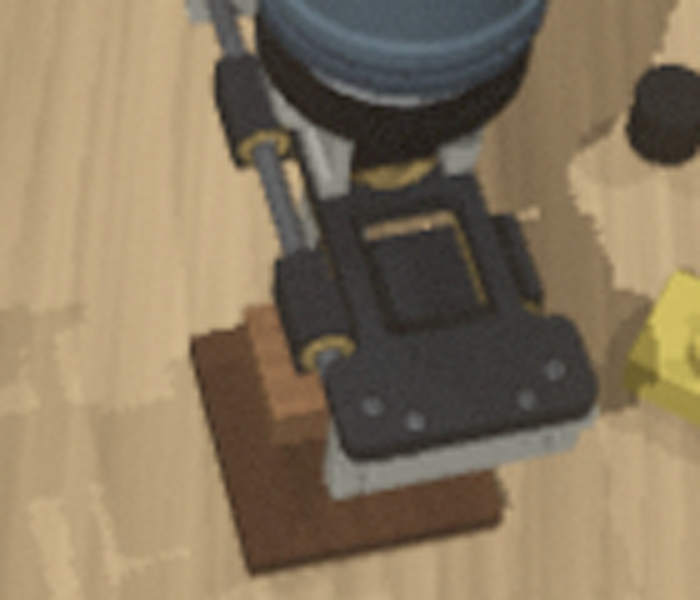

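The held plinth hangs centred over the square stand, so I lower it to contact in small steps.

```bash
W='from h import *;where()'; python3 -m pendant '0 0 0 0 0 -1.5 30; 0 0 0 0 0 -2.4 30; 0 0 0 0 0 -2.7 30; 0 0 0 0 0 -2.7 30'; python3 -c "$W"; python3 -m pendant '0 0 0 0 0 -0.1 30; 0 0 0 0 0 -0.1 30'; python3 -c "$W"; python3 -m pendant '0 0 0 0 0 -0.1 30; 0 0 0 0 0 -0.1 30'; python3 -c "$W"
```

```text
clock: 27.35
tcp_pos: [0.4455, 0.2874, 0.0209]
eef_rot: [-1.423, 1.055, 1.422]
force: [0.4, 0.1, -1.1]
opening: 0.0398
clk 27.35 tcp [445.5 287.4  20.9] jaw deg 106.85 down [ 0. -0. -1.] F [ 0.4  0.1 -1.1] open 39.8
clock: 27.55
tcp_pos: [0.4457, 0.2876, 0.0202]
eef_rot: [-1.423, 1.055, 1.422]
force: [-0.3, 0.5, -1.4]
opening: 0.0399
clk 27.55 tcp [445.7 287.6  20.2] jaw deg 106.86 down [ 0.001  0.    -1.   ] F [-0.3  0.5 -1.4] open 39.9
clock: 27.75
tcp_pos: [0.4457, 0.2876, 0.0192]
eef_rot: [-1.423, 1.054, 1.422]
force: [0.1, 0.5, 1.6]
opening: 0.04
clk 27.75 tcp [445.7 287.6  19.2] jaw deg 106.86 down [ 0.001  0.    -1.   ] F [0.1 0.5 1.6] open 40.0
```

```bash
python3 -m pendant '0 0 0 0 0 0 45; 0 0 0 0 0 0 65; 0 0 0 0 0 0 65; 0 0 0 0 0 0 65; 0 0 0 0 0 2 65; 0 0 0 0 0 5 65; 0 0 0 0 0 10 65; 0 0 0 0 0 15 65; 0 0 0 -5 5 18 65; 0 0 0 -10 10 18 65'; python3 -m pendant '0 0 0 -4 4 0 65; 0 0 0 -8 8 0 65; 0 0 0 -12 12 0 65; 0 0 0 -15 15 0 65;  0 0 0 -15 15 0 65;  0 0 0 -15 15 0 65; 0 0 0 -15 15 0 65; 0 0 0 -15 15 0 65';  python3 - <<'E'
from h import *
where()
snap('side','side17'); snap('top','top17')
E
```

```text
clock: 28.75
tcp_pos: [0.3797, 0.3561, 0.1974]
eef_rot: [-1.421, 1.051, 1.416]
force: [-0.3, 1.1, -1.0]
opening: 0.0608
clock: 29.55
tcp_pos: [0.229, 0.5041, 0.1937]
eef_rot: [-1.422, 1.057, 1.421]
force: [-0.4, 0.6, -0.5]
opening: 0.0604
clk 29.55 tcp [229.  504.1 193.7] jaw deg 106.76 down [ 0.    -0.001 -1.   ] F [-0.4  0.6 -0.5] open 60.4
```

View pics/top17.png

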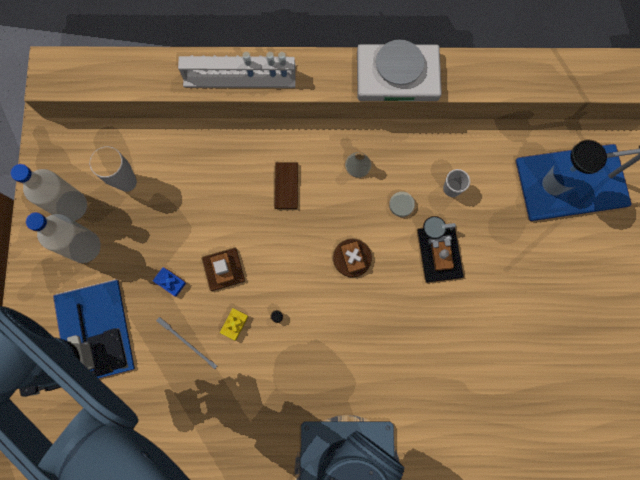

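View pics/side17.png

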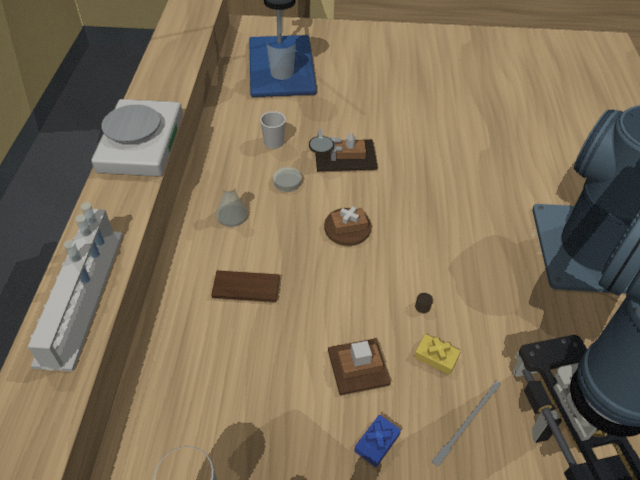

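Cube is on the square stand (222,268), cross on the round one (353,257), pointed model on the stage (443,255), and the spare stand is empty (287,186). The bystanders have not moved. I'll check the numbers on enlarged crops.

```bash
python3 - <<'E'
from h import *
a=cv2.imread('pics/top17.png')
def z(x,y,w,h,s): return cv2.resize(a[y:y+h,x:x+w],None,fx=s,fy=s,interpolation=cv2.INTER_CUBIC)
cv2.imwrite('pics/t17a.png',np.hstack([z(195,238,60,60,6),z(325,230,60,60,6)]))
d=cv2.absdiff(cv2.imread('pics/top0.png'),a).max(2)
for n,(x,y) in dict(dish=(402,205),flask=(358,165),beaker=(457,182)).items(): print(n,'pixel diff max/mean',d[y-16:y+16,x-16:x+16].max(),d[y-16:y+16,x-16:x+16].mean().round(1))
E
```

```text
dish pixel diff max/mean 15 3.7
flask pixel diff max/mean 13 3.9
beaker pixel diff max/mean 11 3.9
```

View pics/t17a.png

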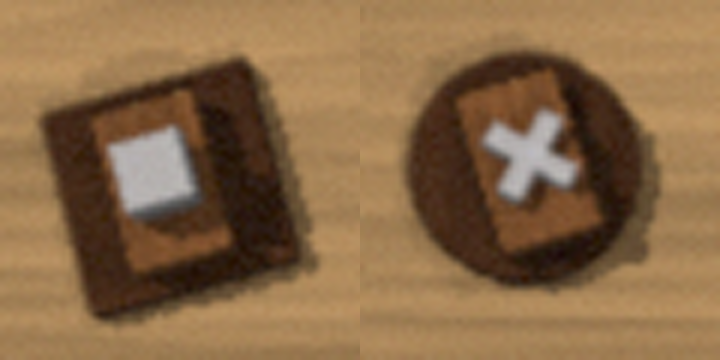

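```bash
python3 - <<'E'
from h import *
c=load('top17')
def rect(n,x0,y0,cs,z,ref):
    P=np.array([ray(c,x0+(a+.5)/6-.5,y0+(b+.5)/6-.5,z)[:2] for a,b in cs]); e=np.roll(P,-1,0)-P
    print(n,P.mean(0).round(4),(np.linalg.norm(e,axis=1)*1e3).round(),'off mm',((P.mean(0)-ref)*1e3).round(1))
rect('cube',195,238,[(92,120),(192,92),(233,245),(133,270)],.032,np.array([.445,.2862]))
rect('cross',325,230,[(97,98),(195,70),(243,222),(147,252)],.032,np.array([.473,-.016]))
E
```

```text
cube [0.4442 0.2865] [40. 62. 39. 61.] off mm [-0.8  0.3]
cross [ 0.4716 -0.0164] [40. 62. 39. 63.] off mm [-1.4 -0.4]
```

Both are within 2 mm of the middle, and nothing touches the robot, so I hand in.

```bash
python3 -c "
from h import *
where(); print(finish_job())"
```

```text
clk 29.65 tcp [229.1 504.2 193.8] jaw deg 106.72 down [ 0. -0. -1.] F [-0.5 -0.4 -0.3] open 60.6
the job is handed in; nothing more can be done
None
```

All three models are on their places and the job is handed in, after about 30 s of the 120 s allowed. It gave no verdict, so the results below are my own checks.

- **What I did:** I slid the cube out from under the clips and parked it on the spare stand. The pointed model then went onto the stage and was pushed against the stop until the push-back reached about 9 N. The cross went onto the round stand and the cube onto the square stand.
- **Cube and cross:** in the last top picture the cube is about 1 mm from the middle of the square stand. The cross is about 1.5 mm from the middle of the round stand.
- **Pointed model:** it stands straight under both clips. From the gripper position at release it is about 0.5 mm off sideways. I judged "fully home" by the push-back and the clip view, not by measuring the gap.
- **Everything else:** all models look upright, the spare stand is empty, and the dish, flask and beaker are unchanged between the first and last top pictures. The gripper is open and well clear.
- **Disagreement:** the two cameras differed by 2–8 mm in y, most on the stands. I put this mainly down to the stands' side walls being visible from the side camera. I used the top camera, which agreed with the gripper's positions at the grasps to about 1–2 mm.

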